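# Uncover a block thermostat and hold its plate ejector at full lift

## Robot

A 7-joint arm with a two-finger parallel gripper is mounted at the origin on the work surface. World frame = base frame: x ahead of the robot, y to its left, z up, the work surface at z = 0. Lengths are in m, angles in rad, forces in N, time in s.
With the tool pointing down it reaches from about 0.35 to 0.9 m from the base axis. Payload 8.1 kg.
Tool frame: the origin (TCP) lies between the finger pads; the fingertips stand 25 mm ahead of it and the grasp point (between the pads) lies 6 mm ahead of it; z points along the fingers, y is the direction in which the jaws open and shut (so a half turn about z gives the same grasp; the last joint's range is limited). The gripper opens to 92 mm and grips with 3 to 60 N. Pads are 19 mm wide; open, the fingers measure 130 mm over their backs; the gripper's body (75 mm by 190 mm) begins 47 mm behind the grasp point.
Start: joints at [-1.398, 0.434, 0.025, 1.573, -0.012, 1.134, -0.075], TCP at [0.17, 0.601, 0.252] pointing down, gripper open.
Joint ranges: [-2.62, 2.62], [-0.44, 2.09], [-1.27, 1.32], [0.08, 2.57], [-1.32, 4.46], [0.12, 2], [-2.74, 2.74]. Speed limits (rad/s): [2.22, 2.22, 3.01, 3.01, 3.14, 3.14, 3.14].

## Interface

Orientations are given as a rotation vector (axis times angle).
In Python, from cell import * gives the robot as it stands.
- The arm moves only by the shell command python3 -m jog 'ROWS' [FORCE]. ROWS is JSON, one flat list of numbers, 5 for each row, row after row: the finger opening in mm, from 0 to 91.8, then the shift along the tool's x, y, z in units of 40 mm (1.0 is 40 mm), then the turn about the tool's z in units of 6 degrees (1.0 is 6 degrees). A call has 1 to 20 rows; each row shifts and turns the pose as measured when the row begins, along the tool's axes as they then stand; what a row does not reach is not made up. A row lasts 1/12 s, in which the tool goes at most 41.7 mm and 7.16 degrees, less where a joint would pass 70% of its speed; a pose out of reach is approached as far as the arm can. A call is refused whole if a number of a shift passes 1 or a number of a turn 1, either way. A call with a gripper value outside its range is refused whole. The fingers move at their own pace and stop on an object; FORCE is the grip in N (left out, the last holds). Time passes only in rows, so rows that do not move let the fingers close. It gives the time, the measured TCP pose, the force and the opening at its end, in the units of the state.
- observe(): the state, without advancing time (a new reading comes with each control period).
- get_image(name): name is "side" or "top" or "wrist"; returns the picture (384x512x3 uint8, red, green, blue); there is no depth.
- camera_params(name): a dict with "intrinsics" (3x3 intrinsics, pixels), "xyz" and "orientation" of the camera in the world. Camera axes: x right, y down, z forward; pixel columns grow to the right and rows downward; lengths in m; the calibration is good to about 2 mm. A picture is of the moment at which its call begins: read the wrist's pose just before it. camera_params takes no time and is no camera call; for the wrist camera it gives the pose at the moment of the call.
- sign_off(): hands the job in, once; it reports no verdict.
The state is a dict: "clock": time; "joints": joint angles; "dq": joint speeds; "joint_efforts": joint torques, N m; "position": TCP position; "ee_rot": TCP orientation; "force": force on the tool from outside, world axes, zero at the start; "ft_torque": the same for the moment, N m; "width": opening from 0.0 (shut) to 1.0 (fully open).
Only numpy, scipy, OpenCV 4.12 (cv2) and the standard library are available. Lean on these libraries where they do the work, as an engineer would, in place of code of your own. Each camera call takes 0.05 s, during which the arm holds its last target. There are 200 camera calls.

## Task

Take the cover off the block thermostat and lay it flat on the bench, knob up; then swing the ejector lever steadily up until its cams are at their highest lift, with the lever straight up, and keep holding it there so that I can lift the raised 96-well plate away: the lever springs back, so finish while still holding it. Do not swing it over the top, do not touch the open plate, and leave the wash bottle, tube rack and tip box where they are.

Things in the scene. Friction and masses are not known exactly. Their poses are not given: they have to be found in the camera images.
- thermo_block: Ivory block thermostat fixed to the bench. Origin on the bench under the centre of its block; own z up, own -x its front (towards the robot), own y to the left. Housing: own x -65 to +125, own y -80 to +80, flat top at 70 mm; rails and lever at its sides reach own y +95 and -157 mm. Lever on the right side, control strip on the rear of the top, mains lead at the rear.
- cover: Loose grey insulating cover over the plate, an upside-down shallow box 112 (own x) x 154 (own y) x 31 mm with 4 mm walls, about 160 g, a black round knob on top. It rests freely on the housing top (underside at 70 mm), square to the thermostat, and lifts straight off; 25 mm up it is clear of everything. Origin at the centre of its underside, own z up.
- cover_knob (a point): Middle of the cover's knob, a disc 28 mm across and 18 mm high on a thinner neck: 47 mm above the cover's underside (117 mm above the bench at the start). The knob's top is 9 mm higher.
- pcr_plate: White skirted 96-well plate, 127.8 (own y) x 85.5 (own x) x 16 mm, about 45 g, seated on the block under the cover. Origin at the centre of its skirt's lower edge, 75 mm above the bench when seated. A loose steel lifting frame under its skirt, riding on the lever's cams, raises it evenly by 12 mm (origin at 87 mm) at full lift.
- lever_pivot (a point): Point on the axis of the steel ejector lever (right side of the thermostat, own x -28, 50 mm above the bench; axis along own y) in the middle plane of its grip, own y -132. The lever, an 8 mm rod at own y -103.5, carries the grip's axis 120 mm away from this point. At rest it is level, pointing to the front (grip's axis at 50 mm); straight up the grip's axis is at 170 mm.
- eject_lever (a joint): Angle of lever and cams, rad: 0 = at rest, level, pointing to the front; grows as the lever swings up; 1.571 = straight up = highest lift of the plate; beyond that the plate sinks again, stop at 2.3. Plate lift is 14 mm x sin(angle) less 2 mm of free travel. A spring pulls it back to 0 (about 1.5 N at the grip at rest, 2.4 N upright).
- wash_bottle: White wash bottle with red cap and bent spout, 74 mm across, 200 mm tall, to the right of the thermostat. Origin at the centre of its foot.
- tube_rack: White rack of orange-capped tubes, 80 x 110 x 70 mm, to the right of the thermostat. Origin at the centre of its underside.
- tip_box: Red-orange pipette-tip box, 82 x 120 x 54 mm, to the rear left of the thermostat. Origin at the centre of its underside. The bench to the front left of the thermostat is free.
- grip_mid (a point): Centre of the lever's black grip: a cylinder 20 mm across and 44 mm long that lies crosswise (along the thermostat's own y), sticks out to the right of the rod's end and revolves freely on its pin, so it can be pinched from above and carried round the arc with the tool kept pointing down.

How it is judged:
On the way:
1. the cover lies flat and released on the bench (height (world z) of cover below 0.006 m and angle between cover's own z axis and vertical below 0.06 rad and linear speed of cover below 0.02 m/s and contact force between cover and the arm below 0.2 N and contact force between cover and the fingers below 0.2 N and value of joint eject_lever below 0.3 rad), for 0.2 s.
At the end, for the whole second after the job is handed in: The robot holds the ejector lever (over 1 N between robot and lever) still and within 0.14 rad of straight up (joint 1.571); the plate rides level on the lifting frame at least 10.5 mm above its seat and within 6 mm of the block's centre; the cover lies flat (knob up, within 0.06 rad) on the bench (value of joint eject_lever between 1.431 and 1.711 rad and velocity of joint eject_lever between -0.05 and 0.05 rad/s and (contact force between eject_lever and the fingers above 1 N or contact force between eject_lever and the arm above 1 N) and z of pcr_plate in the frame of thermo_block between 0.0855 and 0.09 m and horizontal distance between pcr_plate and thermo_block below 0.006 m and angle between pcr_plate's own z axis and vertical below 0.05 rad and linear speed of pcr_plate below 0.01 m/s and height (world z) of cover below 0.006 m and angle between cover's own z axis and vertical below 0.06 rad and linear speed of cover below 0.02 m/s); the arm keeps its last pose, push and grip.
It fails at once if the lever is swung over the top (more than 0.33 rad past straight up) (value of joint eject_lever above 1.9 rad).
It fails at once if the plate is jerked or dropped (faster than 0.06 m/s) (linear speed of pcr_plate above 0.06 m/s).
It fails at once if the plate is touched by the robot (contact force between pcr_plate and the fingers above 0.3 N or contact force between pcr_plate and the arm above 0.3 N).
It fails at once if a bystander is moved more than 15 mm (distance of any of wash_bottle, tube_rack, tip_box from where it was at the start of the episode above 0.015 m).
It also fails if it takes over 56 s, if anything falls off the work surface, if the arm or the gripper's body presses on something with over 40 N, if the wrist force passes 120 N, or if a joint passes its speed limit or range.

## Working session

There is one attempt and no reset: what is moved stays moved. The work goes in short steps, Python scripts to look and compute and a shell command to move; the robot and the scene stay as the last step left them, time stands still between calls to the robot, and variables do not carry over. Pictures are saved under pics/ and viewed, about 8 in all and at most 12, crops included, and the job is handed in when it is done.

```bash
ls; mkdir -p pics
cat > h.py <<'E'
from cell import *
import numpy as np, cv2
from scipy.spatial.transform import Rotation as R
def snap(n,f):
    im=get_image(n); cv2.imwrite('pics/'+f,cv2.cvtColor(im,cv2.COLOR_RGB2BGR)); return im
def cam(n):
    p=camera_params(n); o=np.array(p['orientation'],float)
    M=R.from_rotvec(o).as_matrix() if o.size==3 else o
    return np.array(p['intrinsics']),np.array(p['xyz']),M
def ray(n,u,v,z,c=None):
    K,t,M=c or cam(n); d=M@np.linalg.solve(K,[u,v,1]); return t+d*(z-t[2])/d[2]
def proj(n,P,c=None):
    K,t,M=c or cam(n); q=K@(M.T@(np.array(P)-t)); return q[:2]/q[2]
def tool(d):
    s=observe(); return R.from_rotvec(s['ee_rot']).inv().apply(d)/0.04
E
python3 - <<'E'
from h import *
for n in('top','side'):
    snap(n,n+'0.png'); print(n,cam(n))
s=observe();print(s);print(R.from_rotvec(s['ee_rot']).as_matrix().round(3))
E
```

```text
pics
top (array([[385.92122464,   0.        , 257.42568047],
       [  0.        , 385.92122464, 195.24146885],
       [  0.        ,   0.        ,   1.        ]]), array([ 0.45161657, -0.0398823 ,  1.1074258 ]), array([[ 2.85354786e-02, -9.89818930e-01,  1.39442502e-01],
       [-9.99592684e-01, -2.83177035e-02,  3.54595404e-03],
       [ 4.38838994e-04, -1.39486891e-01, -9.90223821e-01]]))
side (array([[433.57304654,   0.        , 245.51898485],
       [  0.        , 433.57304654, 193.93792901],
       [  0.        ,   0.        ,   1.        ]]), array([0.49861212, 0.60879324, 0.85613527]), array([[-0.99258959, -0.08796821,  0.0838302 ],
       [-0.12139347,  0.74869826, -0.65170127],
       [-0.00543454, -0.65704833, -0.75382886]]))
{'clock': 0.1, 'joints': array([-1.3975988 ,  0.43514174,  0.0249508 ,  1.57399881, -0.01163964,
        1.13401579, -0.07511733]), 'dq': array([ 0.00015058, -0.00105064,  0.00141871, -0.00308395,  0.00050157,
        0.00079381,  0.00059881]), 'joint_efforts': array([ 3.22534783e-03, -6.69125390e+01,  9.87874120e-01, -3.15145147e+01,
       -6.05727942e-02,  3.73615720e-02,  1.09072414e-04]), 'position': array([0.17010365, 0.60096165, 0.25103316]), 'ee_rot': array([-4.31963306e-01, -3.11163995e+00,  2.22189399e-03]), 'force': array([-0.55814954, -0.24190134, -0.19371114]), 'ft_torque': array([-0.00874829,  0.00806616, -0.0044847 ]), 'width': 1.0027418186235497}
[[-0.962  0.272 -0.   ]
 [ 0.272  0.962 -0.001]
 [-0.    -0.001 -1.   ]]
```

View pics/top0.png

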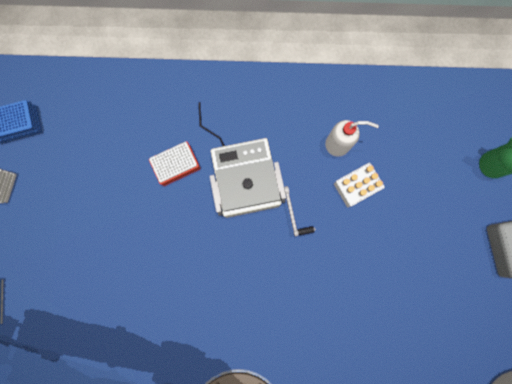

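View pics/side0.png

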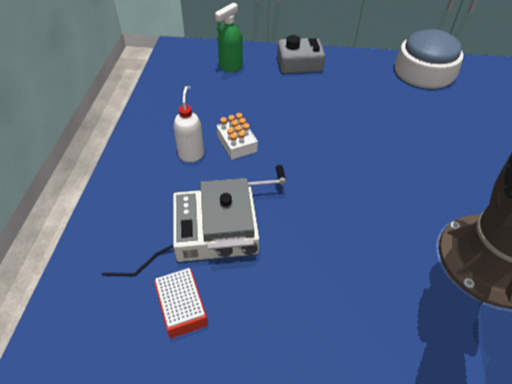

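The top view shows the knob at (248,184) and the grip at (306,231). The side view shows the knob at (226,199) and the grip at (281,174). The housing is turned a few degrees, and the front left is free.

Run:
```python
from h import *
from scipy.optimize import least_squares
obs=[('top',(0,0,.122),(248,184)),('side',(0,0,.122),(226,199)),('top',(-.148,-.132,.05),(306,231)),('side',(-.148,-.132,.05),(281,174.5))]
C={n:cam(n) for n in('top','side')}
def W(p,P):
    c,s=np.cos(p[2]),np.sin(p[2]); return [p[0]+c*P[0]-s*P[1],p[1]+s*P[0]+c*P[1],P[2]]
f=lambda p:np.concatenate([proj(n,W(p,P),C[n])-px for n,P,px in obs])
r=least_squares(f,[.5,0,0]);p=r.x;print(p.round(4),np.degrees(p[2]),r.fun.round(1))
print('grip',W(p,(-.148,-.132,.05)),'pivot',W(p,(-.028,-.132,.05)))
for n,u,v,z in[('top',342,140,.15),('top',360,184,.07),('top',175,163,.054)]: print(u,v,ray(n,u,v,z))
ims={n:cv2.imread(f'pics/{n}0.png') for n in C}
for n,P,_ in obs+[(n,(x,y,.07),0) for n in C for x in(-.065,.125) for y in(-.08,.08)]:
    cv2.drawMarker(ims[n],tuple(np.int32(proj(n,W(p,P),C[n]).round())),(0,255,0),0,5)
a=cv2.resize(ims['top'][120:250,190:330],None,fx=2.8,fy=2.8,interpolation=cv2.INTER_CUBIC);b=cv2.resize(ims['side'][150:280,160:300],None,fx=2.8,fy=2.8,interpolation=cv2.INTER_CUBIC)
cv2.imwrite('pics/c1.png',np.hstack([a,b]))
```

```text
[ 0.6209 -0.0083  0.2212] 12.6734556124349 [-1.1 -0.7  0.4 -0.8 -0.7  0.1  0.3 -1.4]
grip [np.float64(0.5054736023107669), np.float64(-0.1695381675859229), 0.05] pivot [np.float64(0.622549957246399), np.float64(-0.14321086018493953), 0.05]
342 140 [ 0.73522461 -0.24856695  0.15      ]
360 184 [ 0.63663974 -0.31481073  0.07      ]
175 163 [0.68416174 0.19628482 0.054     ]
```

View pics/c1.png

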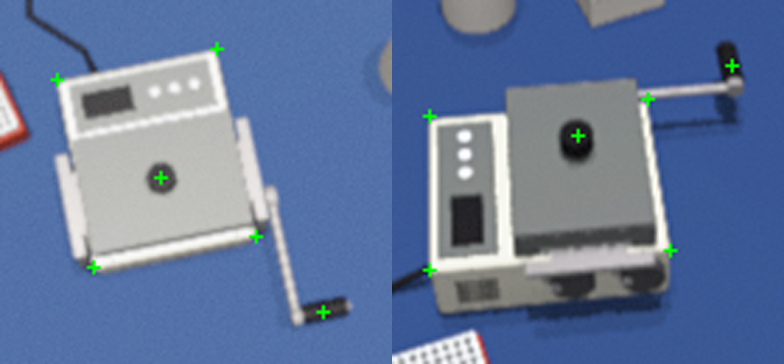

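The fit is good: residuals are about 1 px, yaw about 12°, cover centre (0.621, -0.008). I'll travel first, then turn.

```bash
python3 -m jog '[60,-0.75,-0.58,0,0,60,-0.75,-0.58,0,0,60,-0.75,-0.58,0,0,60,-0.75,-0.58,0,0,60,-0.75,-0.58,0,0,60,-0.75,-0.58,0,0,60,-0.75,-0.58,0,0,60,-0.75,-0.58,0,0,60,-0.75,-0.58,0,0,60,-0.75,-0.58,0,0,60,-0.75,-0.58,0,0,60,-0.75,-0.58,0,0,60,-0.75,-0.58,0,0,60,-0.75,-0.58,0,0,60,-0.75,-0.58,0,0,60,-0.75,-0.58,0,0,60,-0.75,-0.58,0,0,60,-0.75,-0.58,0,0]' 20
python3 -m jog '[60,0,0,0,0.9,60,0,0,0,0.9,60,0,0,0,0.9,60,0,0,0,0.9,60,0,0,0,0.9,60,0,0,0,0.9,60,0,0,0,0.9,60,0,0,0,0.9,60,0,0,0,0.9,60,0,0,0,0.9,60,0,0,0,0.9,60,0,0,0,0]'
cat > st.py <<'E'
from h import *
import sys
s=observe();M=R.from_rotvec(s['ee_rot']).as_matrix();print('t',s['clock'],'p',s['position'].round(4),'yaw_y',np.degrees(np.arctan2(M[1,1],M[0,1])).round(1),'tilt',M[:,2].round(3),'F',s['force'].round(1),'w',round(s['width']*91.8,1))
if len(sys.argv)>3: print('units',tool(np.array(list(map(float,sys.argv[1:4])))-s['position']).round(2))
E
python3 st.py .621 -.009 .2
```

```text
clock: 1.6
position: [0.5859, 0.0349, 0.2443]
ee_rot: [-0.401, -3.107, 0.007]
force: [1.7, 1.3, 0.0]
width: 0.655
clock: 2.6
position: [0.5877, 0.0197, 0.2393]
ee_rot: [-1.973, -2.437, 0.031]
force: [-0.3, -0.2, 0.6]
width: 0.649
t 2.6 p [0.5877 0.0197 0.2393] yaw_y 12.0 tilt [-0.017 -0.012 -1.   ] F [-0.3 -0.2  0.6] w 59.6
units [-0.87  0.68  0.98]
```

```bash
python3 -m jog '[60,-0.45,0.35,0.1,0,60,-0.45,0.35,0.1,0,60,0,0,0,0]' >/dev/null
python3 - <<'E'
from h import *
c=cam('wrist');im=snap('wrist','w1.png')
for p in[(.621,-.009,.126),(.5055,-.1695,.05)]:print(proj('wrist',p,c))
E
python3 st.py .621 -.009 .13
```

```text
[254.8447141  196.34111242]
[134.9972765  280.43634986]
t 2.9 p [ 0.6216 -0.0072  0.2302] yaw_y 12.7 tilt [-0.02 -0.01 -1.  ] F [-0.5  0.2  0.5] w 60.0
units [-0.03  0.03  2.5 ]
```

View pics/w1.png

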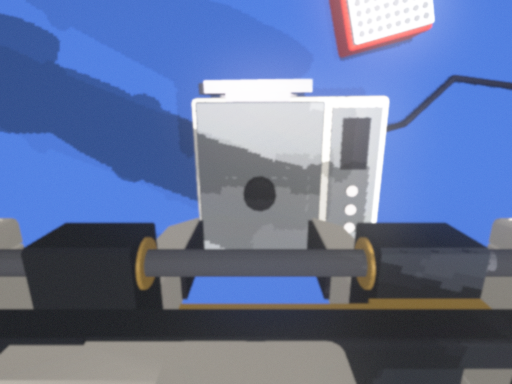

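The wrist view shows the knob at (260,193), against a predicted (255,196). So it is about 4 mm further out and the cover is square to the jaws. I'll descend with that correction and grip.

```bash
python3 -m jog '[60,0.04,0.13,0.4,0,60,0,0,0.5,0,60,0,0,0.5,0,60,0,0,0.4,0,60,0,0,0.3,0,60,0,0,0.2,0,60,0,0,0,0]' >/dev/null; python3 st.py .6245 -.0055 .130
```

```text
t 3.4833 p [ 0.622  -0.0014  0.1348] yaw_y 13.7 tilt [-0.021 -0.007 -1.   ] F [-0.8  0.4 -0.1] w 60.1
units [-0.12  0.04  0.12]
```

```bash
python3 -m jog '[60,-0.1,0.04,0.11,0.15,60,0,0,0,0,20,0,0,0,0,20,0,0,0,0,20,0,0,0,0,20,0,0,0,0,20,0,0,0,0,20,0,0,0,0]' 25 >/dev/null; python3 st.py
python3 -m jog '[20,0,0,-0.2,0,20,0,0,-0.3,0,20,0,0,-0.4,0,20,0,0,-0.4,0,20,0,0,0,0]'>/dev/null; python3 st.py .44 .19 .2
```

```text
t 4.15 p [ 0.6259 -0.0046  0.1337] yaw_y 12.9 tilt [-0.017 -0.006 -1.   ] F [-0.5 -0.3 -0.5] w 27.6
t 4.5667 p [ 0.626  -0.0044  0.1897] yaw_y 12.9 tilt [-0.019 -0.006 -1.   ] F [ 1.1 -0.2 -1.3] w 27.2
units [ 5.77 -3.45 -0.2 ]
```

```bash
python3 -c "
from h import *
a=snap('side','s2.png')"
```

```text
(no output)
```

View pics/s2.png

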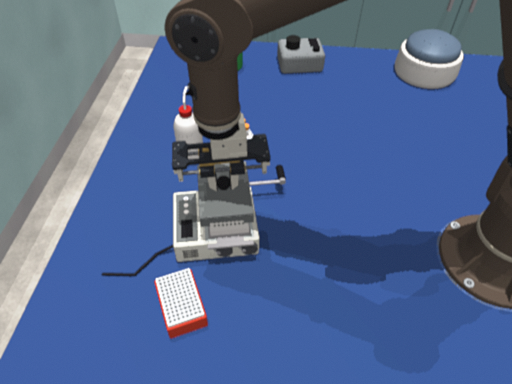

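The cover is held by the knob and lifted clear, and the plate is visible beneath it. Next I carry it to the front left.

```bash
python3 -m jog '[20,0,0,-0.4,0,20,0.2,-0.1,0,0,20,0.4,-0.25,0,0,20,0.5,-0.3,0,0,20,0.6,-0.36,0,0,20,0.6,-0.36,0,0,20,0.6,-0.36,0,0,20,0.6,-0.36,0,0,20,0.6,-0.36,0,0,20,0.6,-0.36,0,0,20,0.6,-0.36,0,0,20,0.4,-0.25,0.2,0,20,0.2,-0.1,0.4,0,20,0,0,0.5,0,20,0,0,0.5,0,20,0,0,0.5,0,20,0,0,0.4,0,20,0,0,0,0]'>/dev/null; python3 st.py .44 .19 .066
python3 -c "
from h import *
a=snap('side','s3.png')"
```

```text
t 6.1167 p [0.4046 0.2065 0.0885] yaw_y 13.5 tilt [-0.035 -0.01  -0.999] F [-0.5 -0.  -2.4] w 27.4
units [-0.61  0.78  0.54]
```

View pics/s3.png

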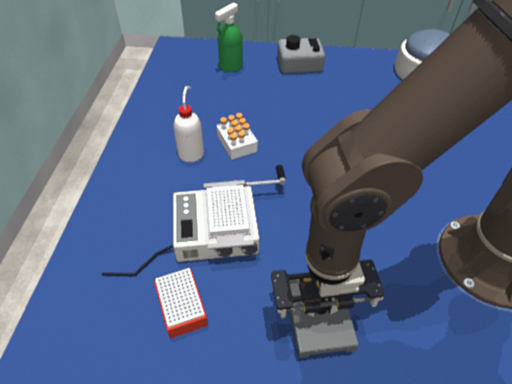

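```bash
python3 -m jog '[20,0,0,0.25,0,20,0,0,0.15,0,20,0,0,0.1,0,20,0,0,0.05,0,20,0,0,0,0]'>/dev/null; python3 st.py
```

```text
t 6.5833 p [0.4043 0.207  0.0687] yaw_y 13.5 tilt [-0.033 -0.009 -0.999] F [-0.3 -0.  -1.3] w 27.2
```

```bash
python3 -m jog '[20,0,0,0.06,0,20,0,0,0.05,0,20,0,0,0.05,0,20,0,0,0,0]'>/dev/null; python3 st.py
```

```text
t 6.9167 p [0.4047 0.2075 0.0635] yaw_y 13.5 tilt [-0.031 -0.007 -0.999] F [ 0.4 -0.1  1.1] w 27.6
```

```bash
python3 -m jog '[60,0,0,0,0,60,0,0,0,0,60,0,0,0,0,60,0,0,0,0,60,0,0,0,0,60,0,0,-0.3,0,60,0,0,-0.5,0,60,0,0,-0.8,0,60,0,0,-0.8,0,60,0,0,-0.8,0,60,0,0,-0.8,0,60,0,0,0,0]'>/dev/null; python3 st.py .49 -.175 .2
python3 -c "
from h import *
a=snap('side','s4.png')"
```

```text
t 7.9167 p [0.4096 0.207  0.2293] yaw_y 13.4 tilt [-0.034 -0.011 -0.999] F [0.9 0.4 0.8] w 59.9
units [-9.75 -0.23  0.77]
```

View pics/s4.png

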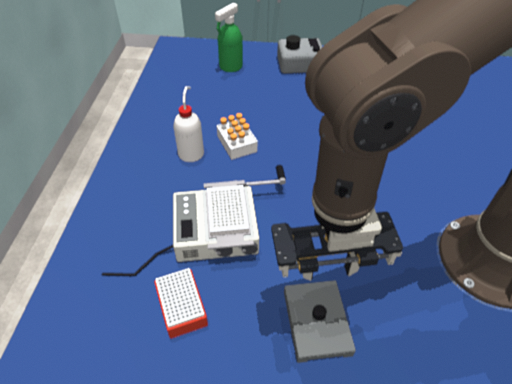

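The cover lies flat and released at about (320,320), and the plate is seated. On to the lever.

```bash
python3 -m jog '[60,-0.6,0,0,0,60,-0.85,0,0,0,60,-0.9,0,0,0,60,-0.9,0,0,0,60,-0.9,0,0,0,60,-0.9,0,0,0,60,-0.9,0,0,0,60,-0.9,0,0,0,60,-0.9,0,0,0,60,-0.9,0,0,0,60,-0.6,0,0.2,0,60,0,0,0.2,0,60,0,0,0,0]'>/dev/null; python3 st.py .507 -.168 .2
python3 - <<'E'
from h import *
c=cam('wrist');im=snap('wrist','w2.png')
for p in[(.507,-.168,.06),(.507,-.168,.05)]:print(proj('wrist',p,c))
E
```

```text
t 9.05 p [ 0.4926 -0.1664  0.2001] yaw_y 14.0 tilt [-0.047 -0.014 -0.999] F [-0.6  0.2 -0.6] w 60.1
units [-0.13  0.34 -0.01]
[275.66219245 191.03102027]
[275.4774961  188.30944157]
```

View pics/w2.png

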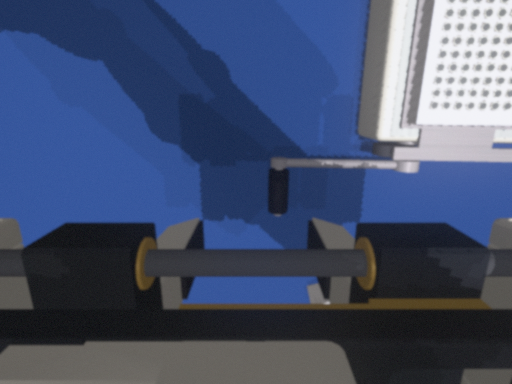

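The grip is centred at (278.5,191), very close to the prediction of (275.6,190).

```bash
python3 - <<'E'
from h import *
c=cam('wrist')
g=ray('wrist',278.5,190.5,.056,c);print(g)
E
python3 -m jog '[60,0,0.2,0.3,-0.1,60,0,0.15,0.6,-0.1,60,0,0,0.7,-0.1,60,0,0,0.7,0,60,0,0,0.5,0,60,0,0,0,0]'>/dev/null; python3 st.py .509 -.168 .056
```

```text
[ 0.5100295  -0.16807148  0.056     ]
t 9.6 p [ 0.5019 -0.1551  0.0842] yaw_y 16.5 tilt [-0.046 -0.01  -0.999] F [-1.1  0.   0.1] w 59.8
units [-0.36  0.11  0.7 ]
```

```bash
python3 -m jog '[60,-0.2,0.07,0,0.4,60,-0.17,0.07,0,0.3,60,0,0,0.3,0,60,0,0,0.25,0,60,0,0,0.1,0,60,0,0,0,0]'>/dev/null; python3 st.py .510 -.168 .056
```

```text
t 10.1 p [ 0.5137 -0.1665  0.0594] yaw_y 12.0 tilt [-0.041 -0.01  -0.999] F [ 0.3 -0.1 -0.8] w 59.9
units [-0.02 -0.09  0.09]
```

```bash
python3 -m jog '[60,-0.03,-0.09,0.09,0,60,0,0,0,0,10,0,0,0,0,10,0,0,0,0,10,0,0,0,0,10,0,0,0,0,10,0,0,0,0,10,0,0,0,0,10,0,0,0,0]' 25 >/dev/null; python3 st.py
python3 -m jog '[10,0,0,-0.15,0,10,0,0,-0.15,0,10,0,0.01,-0.15,0,10,0,0.02,-0.15,0,10,0,0.03,-0.15,0,10,0,0.03,-0.15,0]' >/dev/null; python3 st.py
cat > arc.py <<'E'
from h import *
import sys
# argv: pivot TCP reference x,y,z (TCP pose with grip at pivot), next angles
P=np.array(list(map(float,sys.argv[1:4])));yaw=np.radians(12.2);ox=np.array([np.cos(yaw),np.sin(yaw),0])
s=observe();d=s['position']-P
print('theta',np.arctan2(d[2],-d@ox).round(3),'r',np.hypot(d[2],d@ox).round(4),'lat',(d@[-ox[1],ox[0],0]).round(4))
p=s['position']
for t in map(float,sys.argv[4:]):
    q=P+.12*(-np.cos(t)*ox+np.sin(t)*np.array([0,0,1]));print(t,tool(q-p).round(2));p=q
E
```

```text
t 10.85 p [ 0.5091 -0.169   0.0565] yaw_y 12.0 tilt [-0.042 -0.009 -0.999] F [2.  1.  0.8] w 19.4
t 11.35 p [ 0.5151 -0.1676  0.095 ] yaw_y 12.1 tilt [-0.041 -0.01  -0.999] F [ 4.7  0.6 -4.7] w 19.2
```

```bash
python3 arc.py .6264 -.1436 .0565 .42 .52 .62 .72 .82 .92
```

```text
theta 0.326 r 0.1202 lat 0.0001
0.42 [-0.    0.1  -0.26]
0.52 [ 0.    0.12 -0.27]
0.62 [ 0.    0.15 -0.26]
0.72 [ 0.    0.18 -0.24]
0.82 [ 0.    0.2  -0.22]
0.92 [ 0.    0.22 -0.2 ]
```

```bash
python3 -m jog '[10,0,0.05,-0.13,0,10,0,0.05,-0.13,0,10,0,0.06,-0.135,0,10,0,0.06,-0.135,0,10,0,0.075,-0.13,0,10,0,0.075,-0.13,0,10,0,0.09,-0.12,0,10,0,0.09,-0.12,0]' >/dev/null; python3 st.py; python3 arc.py .6264 -.1436 .0565 .75 .85 .95 1.05 1.15 1.25
```

```text
t 12.0167 p [ 0.5412 -0.1613  0.1399] yaw_y 12.1 tilt [-0.04  -0.01  -0.999] F [ 4.8  0.1 -9.6] w 19.6
theta 0.764 r 0.1205 lat 0.0007
0.75 [-0.02 -0.02  0.04]
0.85 [ 0.    0.21 -0.22]
0.95 [ 0.    0.23 -0.2 ]
1.05 [ 0.    0.25 -0.17]
1.15 [ 0.    0.26 -0.15]
1.25 [ 0.    0.27 -0.12]
```

```bash
python3 -m jog '[10,0,0.1,-0.1,0,10,0,0.1,-0.1,0,10,0,0.115,-0.1,0,10,0,0.115,-0.1,0,10,0,0.125,-0.085,0,10,0,0.125,-0.085,0,10,0,0.13,-0.075,0,10,0,0.13,-0.075,0]' >/dev/null; python3 st.py; python3 arc.py .6264 -.1436 .0565 1.15 1.25 1.35 1.45 1.52 1.571
```

```text
t 12.6833 p [ 0.5805 -0.1519  0.1678] yaw_y 12.1 tilt [-0.046 -0.009 -0.999] F [  3.1  -1.2 -14.8] w 19.5
theta 1.174 r 0.1207 lat 0.0016
1.15 [-0.04 -0.06  0.05]
1.25 [ 0.    0.27 -0.12]
1.35 [ 0.    0.28 -0.09]
1.45 [ 0.    0.29 -0.06]
1.52 [ 0.    0.21 -0.03]
1.571 [ 0.    0.15 -0.01]
```

```bash
python3 -m jog '[10,-0.01,0.11,-0.03,0,10,-0.01,0.12,-0.03,0,10,-0.01,0.13,-0.03,0,10,0,0.13,-0.03,0,10,0,0.13,-0.02,0,10,0,0.12,-0.01,0]' >/dev/null; python3 st.py; python3 arc.py .6264 -.1436 .0565 1.45 1.52 1.571
```

```text
t 13.1833 p [ 0.609  -0.1454  0.1755] yaw_y 12.1 tilt [-0.054 -0.005 -0.999] F [-4.6  2.7  5.9] w 19.1
theta 1.425 r 0.1203 lat 0.0019
1.45 [-0.05  0.07 -0.01]
1.52 [ 0.    0.21 -0.03]
1.571 [ 0.    0.15 -0.01]
```

```bash
python3 -m jog '[10,-0.01,0.12,-0.01,0,10,-0.01,0.12,-0.01,0,10,0,0.1,0,0,10,0,0.06,0,0,10,0,0,0,0,10,0,0,0,0,10,0,0,0,0]' >/dev/null; python3 st.py; python3 arc.py .6264 -.1436 .0565 1.571
python3 -c "
from h import *
c=cam('side')
a=cv2.cvtColor(get_image('side'),cv2.COLOR_RGB2BGR);b=cv2.cvtColor(get_image('top'),cv2.COLOR_RGB2BGR)
cv2.imwrite('pics/f.png',np.hstack([cv2.resize(a[80:380,140:400],(520,600)),cv2.resize(b[120:270,200:270],(280,600))]))"
```

```text
t 13.7667 p [ 0.6275 -0.141   0.1769] yaw_y 12.2 tilt [-0.053 -0.002 -0.999] F [-2.2  0.6  1.2] w 19.4
theta 1.584 r 0.1204 lat 0.0023
1.571 [-0.06 -0.04  0.01]
```

View pics/f.png

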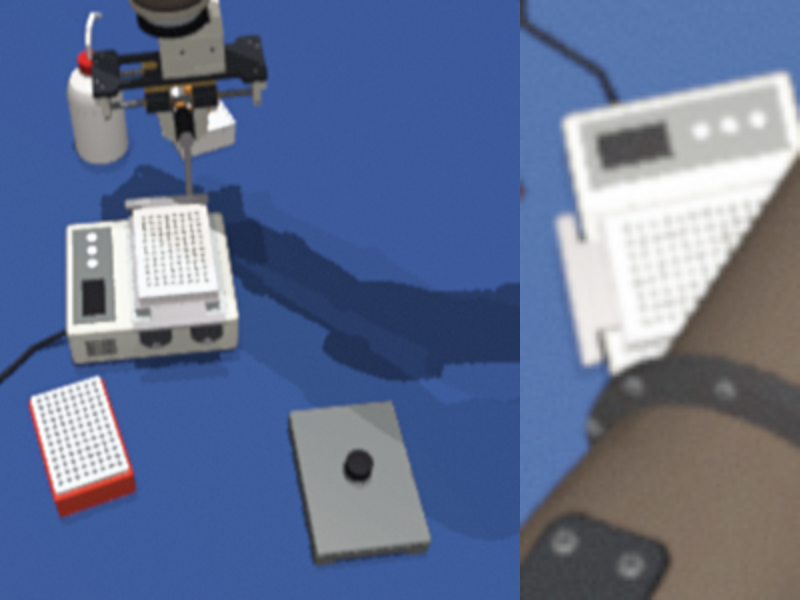

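The lever is upright, the plate is raised and level, and the cover is flat on the bench. I'll check that it holds still, then hand in.

```bash
python3 -m jog '[10,0,-0.02,0,0,10,0,0,0,0,10,0,0,0,0,10,0,0,0,0,10,0,0,0,0,10,0,0,0,0]' >/dev/null; python3 st.py; python3 arc.py .6264 -.1436 .0565; python3 -c "
from h import *
print(abs(observe()['dq']).max());print(sign_off())"
```

```text
t 14.3667 p [ 0.6262 -0.1412  0.1769] yaw_y 12.1 tilt [-0.053 -0.002 -0.999] F [-2.7  1.9 -0.7] w 19.2
theta 1.573 r 0.1204 lat 0.0023
0.0013471047127063124
the job is handed in; nothing more can be done
None
```

The cover is lying flat on the bench, knob up, at the front left of the thermostat. The ejector lever is straight up and I handed the job in at 14.4 s with the gripper still holding it.

- **Lever:** the last check put it at about 1.573 rad, worked out from the tool position rather than read from the joint. The gripper was closed on the grip at 19.2 mm with 25 N set, and the arm was still (joint speeds below 0.002 rad/s).
- **Plate and bystanders:** the last picture showed the plate raised and level. The tip box and wash bottle were where they started; the tube rack was mostly hidden behind the gripper, but the arm never went near it. I did not measure the plate's lift in millimetres.
- **Small disagreements:** the tool drifted about 3° off vertical and 2 mm sideways along the grip. The pull on the wrist rose briefly to about 15 N partway up the arc and fell to about 3 N at the end. No check failed.

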